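# Batch-count salvaged heat sinks with a tip-over tote

### The arm

A 6-joint arm with a two-finger parallel gripper is mounted at the origin on the work surface. World frame = base frame: x ahead of the robot, y to its left, z up, the work surface at z = 0. Lengths are in m, angles in rad, forces in N, time in s.
With the tool pointing down it reaches from about 0.35 to 0.8 m from the base axis. Payload 7.3 kg.
Tool frame: the origin (TCP) lies between the finger pads; the fingertips stand 25 mm ahead of it and the grasp point (between the pads) lies 6 mm ahead of it (r.tip_extent is the distance from the TCP to the fingertips, in m); z points along the fingers, y is the direction in which the jaws open and shut (so a half turn about z gives the same grasp; the last joint's range is limited). The gripper opens to 85 mm and grips with 20 to 120 N. Pads are 22 mm wide; open, the fingers measure 114 mm over their backs; the gripper's body (76 mm by 85 mm) begins 54 mm behind the grasp point. The pads swing forward as they close: fully open they stand 13 mm farther back than shut.
Start: joints at [1.161, 0.342, 1.524, -0, 1.275, -0.146], TCP at [0.137, 0.507, 0.256] pointing down, gripper open.
Joint ranges: [-2.53, 2.53], [-0.77, 2.02], [0.04, 2.7], [-1, 4.14], [0.28, 2.66], [-3.11, 3.11]. Speed limits (rad/s): [2.57, 2.57, 3.14, 3.14, 3.14, 3.14].

### API

Orientations are given as a unit quaternion [x, y, z, w].
In Python, from workcell import r, command_gripper, optics gives the robot as it stands. The module is installed in compiled form; this text tells all that it offers. Calls block until the motion is done:
- r.reach(position, orientation): joint-space move of the TCP to a pose.
- r.move_straight(position, orientation=None, speed=0.15, max_force=None): straight line of the TCP; orientation=None keeps the orientation; speed is the mean speed in m/s. With max_force (N) it stops when the force on the tool has changed by that much, and returns True; else False.
- r.movej(angles): joint-space move.
- command_gripper(opening, force=None): finger opening in m; force is the grip in N (None keeps the last); returns when the fingers have stopped.
- r.hold(seconds).
- r.solve_ik(position, orientation): joint angles nearest the present ones, or None.
- r.read_state(): the state.
- optics.get_image(name): name is "side" or "top"; returns (picture, depth): 420x560x3 uint8, red, green, blue; 420x560 float32, m along the optical axis (not along the pixel's ray), 0 where there is no reading.
- optics.camera_model(name): a dict with "K" (3x3 intrinsics, pixels), "R" (3x3) and "t" (3): a world point X has camera coordinates R X + t. Camera axes: x right, y down, z forward; pixel columns grow to the right and rows downward; lengths in m; the calibration is good to about 2 mm. A picture is of the moment at which its call begins. camera_model takes no time and is no camera call.
A pose or a line that the arm cannot do raises r.PlanningError and nothing moves.
- r.finish_job(): hands the job in, once; it reports no verdict.
The state is a dict: "time_s": time; "joint_positions": joint angles; "dq": joint speeds; "tau": joint torques, N m; "eef_pos": TCP position; "eef_rot": TCP orientation; "contact_force": force on the tool from outside, world axes, zero at the start; "torque": the same for the moment, N m; "grip_width": finger opening in m.
Only numpy, scipy, OpenCV 4.12 (cv2) and the standard library are available. Lean on these libraries where they do the work, as an engineer would, in place of code of your own. Each camera call takes 0.05 s, during which the arm holds its last target.

### The job

Count the salvaged heat sinks lying on the mat as one batch: turn the counting scale's selector to the long white bar mark while its pan is still empty, and gather every heat sink into the black tote on the shelf beside the scale. Once the tote is loaded and the scale is set, tip the tote over its stop bar so that it rolls onto its side and empties into the scale's pan, then stand it back upright on its shelf with its toe under the bar. Leave the selector on its mark, all the heat sinks in the pan, and the transformer and the other bench things undisturbed.

Things in the scene. Friction and masses are not known exactly. Their poses are not given: they have to be found in the camera images.
- scale: counting scale with its tipping shelf, one fixed grey unit, 280 mm along x, 400 mm along y. Origin at bench height; z up, x away from the robot (yaw varies by 0.1 rad), y from the pan (-y) past the stop bar to the shelf (+y). In front (-x) is the console, top 85 mm above the bench, with the selector. Cheeks 139 mm high hold the bar at x = +-96 mm
- tote_place (a point): the tote's place: where its origin belongs on the shelf when its toe is under the stop bar; axes as scale. The shelf is a level steel plate 115 mm above the bench, open at the back and sides, reaching 94 mm from here to +y, 66 mm to -y and 95 mm to either side in x
- stop_bar (a point): middle of the axis of the stop bar, a fixed steel rod of 10 mm diameter along the scale's x axis, 190 mm long, its axis 11.5 mm above the shelf's top; axes as scale. The tote's toe lies under it and the tote pivots about it, its open top swinging over to -y
- pan_floor (a point): centre of the floor of the scale's steel scoop pan, axes as scale; floor 186 (x) x 150 mm (y), 55 mm above the bench; walls 45 mm high at x = +-95 mm and y = -75 mm. Towards the bar the floor rises as a 45 degree sloping back from y = +73 mm to just below the bar. The tipped tote comes to rest with its front wall on this slope, turned about 2.4 rad from upright
- selector (a joint): angle (rad) of the scale's four-position selector: grows clockwise seen from above, 0 to 1.8, snaps into detents at 0, 0.6, 1.2, 1.8 (under 0.15 N m to turn). The long white bar mark is at 1.2; small dots mark the others. In the scale's frame the pointer lies 0.9 - angle rad from x towards y. Starts between 0 and 0.85
- selector_grip (a point): point on the selector's vertical axis at the height to grip, 22 mm above the console top, 10 mm below the knob's top; axes as scale (it does not turn). The knob is a disc of 50 mm diameter with a bar grip 50 x 12 mm, 26 mm high, lying along the pointer direction, a white line on its pointer end
- tote: loose open black tote, outside 160 (x) x 150 (y) x 75 mm high, walls and floor 5 mm, 0.22 kg. Origin at the centre of its underside, z up out of its open top. Stands on the shelf, axes along the scale's, front wall (-y) at the stop bar. Along the foot of the front wall runs the toe, a 5 mm thick flange that sticks out 14 mm under the bar
- tote_handle (a point): middle of the tote's roller grip, axes as tote: two grey barrels of 18 mm diameter with flat ends on one axle along x, 56 mm long overall, either side of an 8 mm bracket; 34 mm out from the back wall (+y), 60 mm above the tote's underside. The barrels turn freely on the axle, so the tote swivels when they are held, e.g. pinched by their outer ends
- tote_toe (a point): middle of the tip of the tote's toe, 89 mm in front (-y) of the tote's origin and 2.5 mm above its underside; axes as tote
- sink0: heat sink: plain aluminium finned block 64 x 34 x 24 mm, 85 g; origin at the centre of its underside; x along its 64 mm length (the fins run along it), y across its 34 mm width, z up through the fins. It starts fins up on the mat, at any yaw. 4 to 6 of sink0..sink5 are present
- sink1: heat sink: plain aluminium finned block 64 x 34 x 24 mm, 85 g; origin at the centre of its underside; x along its 64 mm length (the fins run along it), y across its 34 mm width, z up through the fins. It starts fins up on the mat, at any yaw. 4 to 6 of sink0..sink5 are present
- sink2: heat sink: plain aluminium finned block 64 x 34 x 24 mm, 85 g; origin at the centre of its underside; x along its 64 mm length (the fins run along it), y across its 34 mm width, z up through the fins. It starts fins up on the mat, at any yaw. 4 to 6 of sink0..sink5 are present
- sink3: heat sink: plain aluminium finned block 64 x 34 x 24 mm, 85 g; origin at the centre of its underside; x along its 64 mm length (the fins run along it), y across its 34 mm width, z up through the fins. It starts fins up on the mat, at any yaw. 4 to 6 of sink0..sink5 are present
- sink4: heat sink: plain aluminium finned block 64 x 34 x 24 mm, 85 g; origin at the centre of its underside; x along its 64 mm length (the fins run along it), y across its 34 mm width, z up through the fins. It starts fins up on the mat, at any yaw. 4 to 6 of sink0..sink5 are present
- sink5: heat sink: plain aluminium finned block 64 x 34 x 24 mm, 85 g; origin at the centre of its underside; x along its 64 mm length (the fins run along it), y across its 34 mm width, z up through the fins. It starts fins up on the mat, at any yaw. 4 to 6 of sink0..sink5 are present
- transformer: bystander among the heat sinks: transformer with dark laminated core, 72 x 46 x 48 mm, with black bobbin and copper winding; origin under its centre
- iron_stand: bystander: soldering iron stand, dark base 110 x 75 x 28 mm with a wire coil, 130 mm high; origin under its centre
- solder_reel: bystander: upright solder reel, 60 mm diameter, 50 mm high; origin under its centre
- screwdriver: bystander: screwdriver with blue handle lying on the mat to the left; origin near its middle
Mind the look-alikes: they are no part of the job. Leave any blue, orange or pink look-alike of the sink1 alone.

How it is judged:
By the outcome, as a careful person would: the job done as asked, in the order asked, and still so for the second after the job is handed in, with the robot touching nothing.
Of sink0, sink1, sink2, sink3, sink4, sink5 only 4 to 6 are there at a start; the rules pass over those that are not, and their reading is None.
At some moment in a run one of sink0, sink1, sink2, sink3, sink4, sink5 may be knocked a few centimetres aside while the robot is not near it.
Once in a run the grip may slacken for a moment while it holds something.
It also fails if it takes over 210 s, if anything falls off the work surface, if the arm or the gripper's body presses on something with over 40 N, if the wrist force passes 120 N, or if a joint passes its speed limit or range.

## Working session

There is one attempt and no reset: what is moved stays moved. The work goes in short steps, each a Python script; the robot and the scene stay as the last script left them, time stands still between calls to the robot, and variables do not carry over. Pictures are saved under pics/ and viewed, and the job is handed in when it is done.

```bash
mkdir -p pics; ls; cat > h.py <<'E'
import numpy as np, cv2
from scipy.spatial.transform import Rotation as R
from workcell import r, command_gripper, optics
def snap(name,fn):
    im,d=optics.get_image(name); cv2.imwrite('pics/'+fn+'.png',im[:,:,::-1]); np.save('pics/'+fn+'.npy',d); return im,d
def world(name,u,v,d):
    m=optics.camera_model(name); K,Rm,t=map(np.array,(m['K'],m['R'],m['t']))
    u,v,d=map(np.asarray,(u,v,d))
    c=np.stack([(u-K[0,2])/K[0,0]*d,(v-K[1,2])/K[1,1]*d,d],-1)
    return (c-t)@Rm
def atz(name,u,v,z):
    m=optics.camera_model(name); K,Rm,t=map(np.array,(m['K'],m['R'],m['t']))
    ray=np.array([(u-K[0,2])/K[0,0],(v-K[1,2])/K[1,1],1])@Rm; o=-t@Rm
    return o+ray*(z-o[2])/ray[2]
def proj(name,X):
    m=optics.camera_model(name); K,Rm,t=map(np.array,(m['K'],m['R'],m['t']))
    c=np.asarray(X)@Rm.T+t; p=c@K.T; return p[...,:2]/p[...,2:]
E
python3 - <<'E'
from h import *
for n in('side','top'):
    snap(n,n+'0'); m=optics.camera_model(n); print(n,np.round(m['K'],1).tolist(),np.round(m['R'],3).tolist(),np.round(-np.array(m['t'])@np.array(m['R']),3))
s=r.read_state(); print({k:np.round(v,3).tolist() for k,v in s.items()}, r.tip_extent)
E
```

```text
pics
side [[501.8, 0.0, 286.2], [0.0, 501.8, 204.8], [0.0, 0.0, 1.0]] [[0.743, -0.669, 0.004], [-0.379, -0.425, -0.822], [0.552, 0.61, -0.569]] [-0.426 -1.059  1.142]
top [[465.2, 0.0, 283.6], [0.0, 465.2, 211.2], [0.0, 0.0, 1.0]] [[0.03, -1.0, -0.001], [-0.993, -0.029, -0.118], [0.118, 0.005, -0.993]] [0.404 0.025 1.39 ]
{'time_s': 0.1, 'joint_positions': [1.161, 0.343, 1.525, -0.0, 1.275, -0.146], 'dq': [-0.001, -0.002, -0.002, -0.0, -0.002, -0.002], 'tau': [0.003, -43.445, -24.649, 0.0, 0.005, 0.0], 'eef_pos': [0.137, 0.507, 0.256], 'eef_rot': [0.132, 0.991, -0.001, -0.0], 'contact_force': [-0.229, -0.692, -0.925], 'torque': [0.026, 0.0, -0.0], 'grip_width': 0.085} 0.025
```

View pics/top0.png

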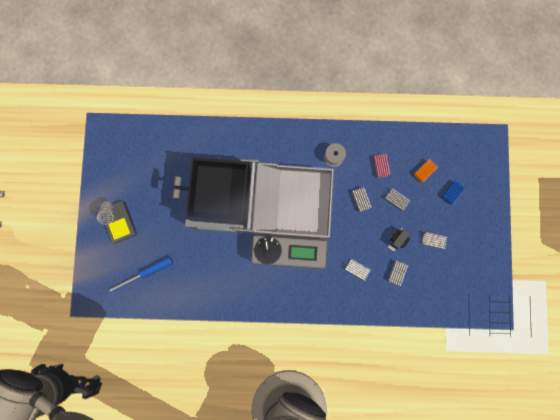

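View pics/side0.png

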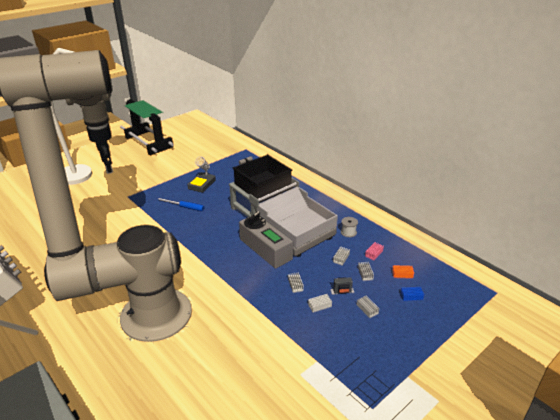

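The top view shows five grey sinks at (362,199), (398,200), (434,240), (358,270) and (399,273). The transformer is at (399,239). The look-alikes to leave alone are pink (382,165), orange (426,170) and blue (453,192). Next I'll check these in enlarged crops.

```bash
python3 - <<'E'
import cv2
a=cv2.imread('pics/top0.png')
cv2.imwrite('pics/c1.png',cv2.resize(a[145:295,330:475],None,fx=4,fy=4,interpolation=cv2.INTER_CUBIC)[:600,:])
cv2.imwrite('pics/c2.png',cv2.resize(a[145:275,160:345],None,fx=4,fy=4,interpolation=cv2.INTER_CUBIC))
E
```

```text
(no output)
```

View pics/c1.png

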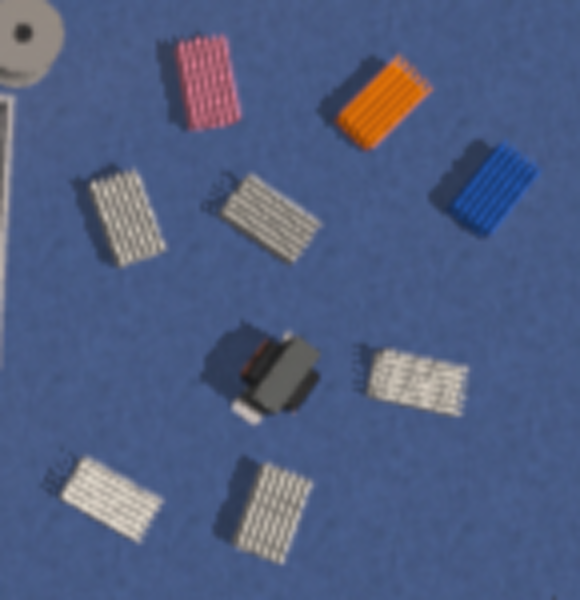

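View pics/c2.png

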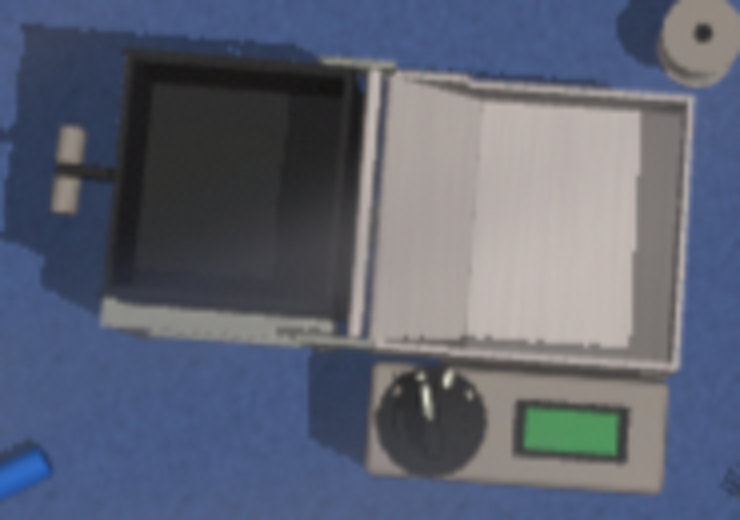

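```bash
python3 - <<'E'
from h import *
a=cv2.imread('pics/top0.png'); d=np.load('pics/top0.npy')
hsv=cv2.cvtColor(a,cv2.COLOR_BGR2HSV)
m=((hsv[...,1]<70)&(hsv[...,2]>90)).astype(np.uint8)
m[:, :340]=0; m[:150]=0; m[300:]=0; m[:,470:]=0
m=cv2.morphologyEx(m,cv2.MORPH_CLOSE,np.ones((3,3)))
n,l,st,c=cv2.connectedComponentsWithStats(m)
for i in range(1,n):
    if st[i,4]<80: continue
    v,u=np.nonzero(l==i)
    q=np.array([atz('top',x,y,0.024)[:2] for x,y in zip(u,v)])
    rc=cv2.minAreaRect((q*1000).astype(np.float32)); bx=cv2.boxPoints(rc)
    e=[bx[1]-bx[0],bx[2]-bx[1]]; e=max(e,key=np.linalg.norm)
    zz=world('top',u,v,d[v,u])[:,2]
    print(np.round(c[i]),st[i,4],'xy',np.round(rc[0]),'size',np.round(rc[1]),'yaw',round(np.arctan2(e[1],e[0]),2),'r',round(np.hypot(*rc[0])),'z',np.round(np.percentile(zz,[10,50,90]),3))
# grid of heights near scale
for v,u in [(187,220),(187,245),(187,178),(194,180),(200,300),(165,300),(250,268),(252,285),(252,302)]:
    print((u,v),np.round(world('top',u,v,d[v,u]),3))
def crop(n,x0,y0,x1,y1,f):
    cv2.imwrite('pics/'+n+'.png',cv2.resize(a[y0:y1,x0:x1],None,fx=f,fy=f,interpolation=cv2.INTER_CUBIC))
crop('c3',165,150,265,240,6);crop('c4',235,155,345,275,5)
E
```

```text
[361. 199.] 298 xy [ 609. -198.] size [68. 40.] yaw 0.35 r 641 z [0.002 0.017 0.025]
[397. 199.] 298 xy [ 613. -304.] size [69. 41.] yaw 0.9 r 684 z [0.004 0.018 0.025]
[400. 239.] 158 xy [ 492. -307.] size [30. 74.] yaw -0.64 r 580 z [0.001 0.046 0.05 ]
[434. 240.] 328 xy [ 493. -412.] size [72. 39.] yaw 1.38 r 643 z [0.001 0.013 0.024]
[357. 269.] 314 xy [ 402. -188.] size [69. 39.] yaw 1.08 r 443 z [0.001 0.01  0.025]
[398. 273.] 312 xy [ 395. -306.] size [39. 67.] yaw -0.35 r 500 z [0.004 0.018 0.025]
(220, 187) [0.617 0.209 0.119]
(245, 187) [0.607 0.134 0.189]
(178, 187) [0.603 0.31  0.184]
(180, 194) [ 0.612  0.347 -0.002]
(300, 200) [ 0.596 -0.015  0.054]
(300, 165) [ 0.711 -0.014  0.004]
(268, 250) [0.447 0.071 0.118]
(285, 252) [0.444 0.024 0.084]
(302, 252) [ 0.445 -0.023  0.087]
```

View pics/c3.png

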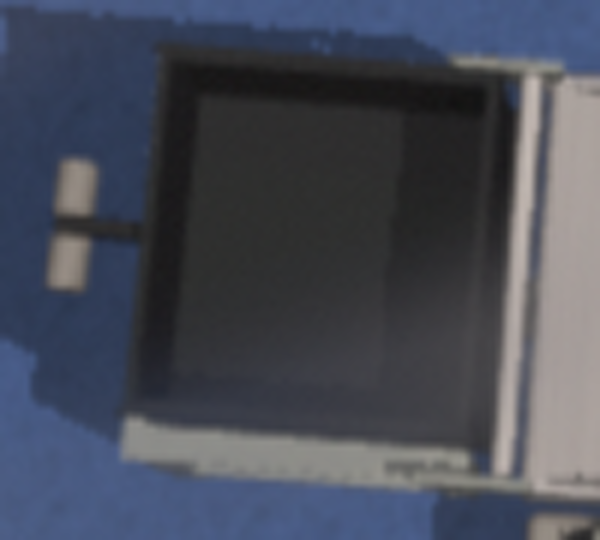

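View pics/c4.png

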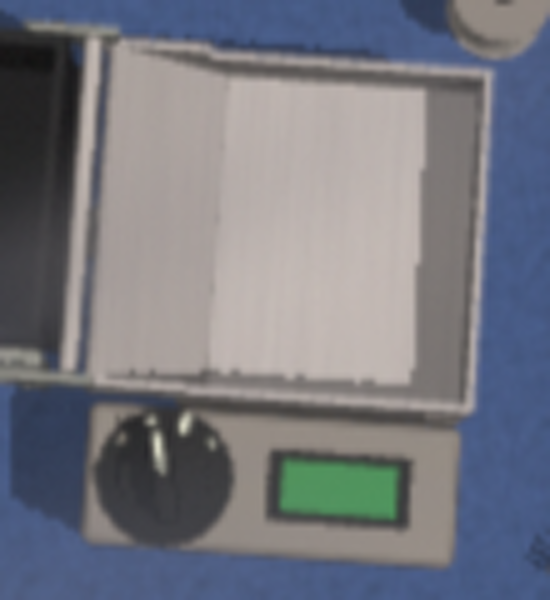

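```bash
python3 - <<'E'
from h import *
f3=lambda x,y,z:atz('top',x/6+165-.4,y/6+150-.4,z)
f4=lambda x,y,z:atz('top',x/5+235-.4,y/5+155-.4,z)
P=dict(tBx=f3(160,47,.19),tFx=f3(497,72,.19),tB_=f3(128,413,.19),tF_=f3(490,450,.19),bar1=f3(535,72,.1315),bar2=f3(504,477,.1315),h1=f3(80,159,.184),h2=f3(68,290,.184),hc=f3(73,225,.184),
pFx=f4(492,70,.1),pF_=f4(474,414,.1),knob=f4(163,478,.1),knobtop=f4(158,475,.117),ptr=f4(155,425,.117),ptr2=f4(162,472,.117),c1=f4(95,405,.085),c2=f4(460,425,.085),c3=f4(83,545,.085),c4=f4(455,568,.085),mark=f4(187,422,.085))
for k,v in P.items(): print(k,np.round(v,4))
def yaw(a,b): d=P[a]-P[b]; return np.arctan2(d[1],d[0])
print('yaw x-edges',yaw('bar1','bar2'),yaw('tBx','tB_'),yaw('pFx','pF_'),yaw('h1','h2'))
for a,b in(('tBx','tFx'),('tB_','tF_'),('c1','c2'),('c3','c4')): print(a,yaw(a,b)-np.pi/2, np.linalg.norm(P[a]-P[b]))
print('len',np.linalg.norm(P['bar1']-P['bar2']),np.linalg.norm(P['pFx']-P['pF_']))
E
```

```text
tBx [0.6814 0.2784 0.19  ]
tFx [0.6746 0.1301 0.19  ]
tB_ [0.5196 0.2837 0.19  ]
tF_ [0.5082 0.1266 0.19  ]
bar1 [0.6883 0.1177 0.1315]
bar2 [0.5013 0.1248 0.1315]
h1 [0.6316 0.3122 0.184 ]
h2 [0.5734 0.3141 0.184 ]
hc [0.6022 0.3136 0.184 ]
pFx [ 0.6818 -0.1043  0.1   ]
pF_ [ 0.4873 -0.0977  0.1   ]
knob [0.4468 0.0736 0.1   ]
knobtop [0.4478 0.0757 0.117 ]
ptr [0.475  0.0783 0.117 ]
ptr2 [0.4495 0.0736 0.117 ]
c1 [0.487  0.1137 0.085 ]
c2 [ 0.4818 -0.0914  0.085 ]
c3 [0.4087 0.1175 0.085 ]
c4 [ 0.4022 -0.0901  0.085 ]
mark [0.479  0.0617 0.085 ]
yaw x-edges -0.03770595160380153 -0.032488405867432686 -0.03412745219548504 -0.03362718448354371
tBx -0.046067877075661734 0.14853143424117157
tB_ -0.07253863762378021 0.1574887335393026
c1 -0.025153541118799305 0.20514501085578274
c3 -0.03164688721298403 0.2076742562297736
len 0.18716214592727962 0.1946873939845677
```

```bash
cat >> h.py <<'E'
def down(psi): # psi = yaw of tool x; jaws along psi+90deg
    return (R.from_euler('z',psi)*R.from_euler('x',np.pi)).as_quat()
def best(pos,psi):
    q0=np.array(r.read_state()['joint_positions']); o=None
    for k in(-1,0,1):
        s=r.solve_ik(pos,down(psi+k*np.pi))
        if s is not None:
            c=np.abs(np.array(s)-q0).max()+0.3*abs(s[5])
            if o is None or c<o[0]: o=(c,psi+k*np.pi,s)
    return o[1]
def go(pos,psi): r.reach(list(pos),down(psi))
def line(pos,psi,speed=.15,mf=None): return r.move_straight(list(pos),down(psi),speed=speed,max_force=mf)
E
python3 - <<'E'
from h import *
d=np.load('pics/top0.npy')
v,u=np.mgrid[232:268,248:290]; W=world('top',u,v,d[v,u]).reshape(-1,3)
for lo,hi in((.108,.123),(.088,.100)):
    s=W[(W[:,2]>lo)&(W[:,2]<hi)]
    rc=cv2.minAreaRect((s[:,:2]*1000).astype(np.float32)); bx=cv2.boxPoints(rc)
    c=s[:,:2].mean(0); w,V=np.linalg.eigh(np.cov((s[:,:2]-c).T))
    print(len(s),np.median(s[:,2]),rc,c,np.arctan2(V[1,1],V[0,1]))
d2=np.load('pics/side0.npy')
p=proj('side',[0.447,0.0735,.117]); print(p)
a=cv2.imread('pics/side0.png'); x,y=map(int,p); cv2.imwrite('pics/c5.png',cv2.resize(a[y-35:y+35,x-45:x+45],None,fx=8,fy=8,interpolation=cv2.INTER_CUBIC))
a=cv2.imread('pics/top0.png');cv2.imwrite('pics/c6.png',cv2.resize(a[228:272,243:295],None,fx=12,fy=12,interpolation=cv2.INTER_CUBIC))
print(proj('top',[[0.447,.0735,.117],[0.447+.025*np.cos(.266),.0735+.025*np.sin(.266),.117]]))
E
```

```text
102 0.11573698616538008 ((458.97869873046875, 90.93721771240234), (74.09979248046875, 55.2066650390625), 1.4692918062210083) [0.45696961 0.0767083 ] -2.848478779684046
242 0.09115807023508662 ((453.6042785644531, 63.70984649658203), (83.30909729003906, 100.69275665283203), 1.6008714437484741) [0.45080351 0.07021895] 2.029243754580613
[253.98789415 213.90062369]
[[267.00298176 249.90211917]
 [264.90067726 240.99142916]]
```

View pics/c6.png

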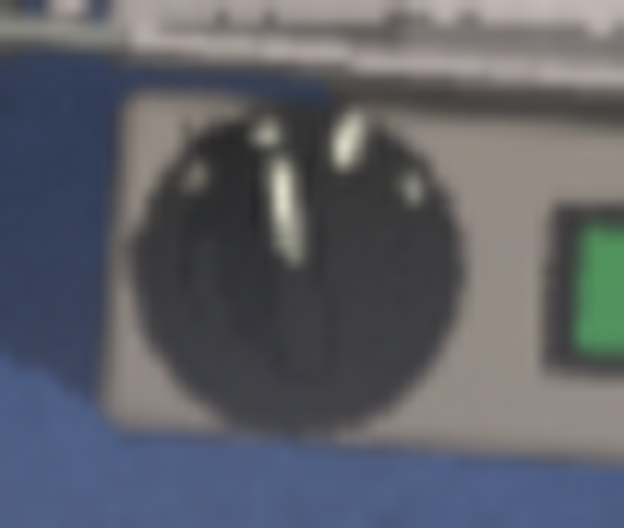

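View pics/c5.png

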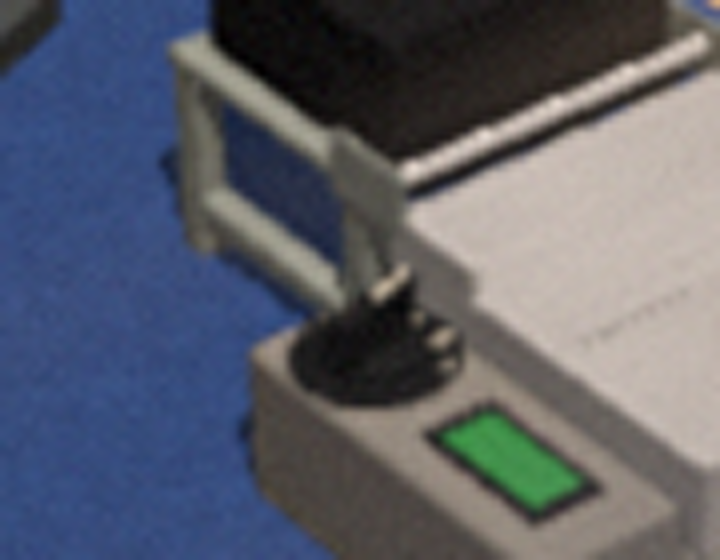

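```bash
python3 - <<'E'
from h import *
c=atz('top',267.55,249.65,.086); print(c)
kx,ky=c[0],c[1]
p=best([kx,ky,.119],.18); print(p)
r.reach([kx,ky,.22],down(p))
command_gripper(.04,40)
print(line([kx,ky,.121],p,.1,10), r.read_state()['contact_force'])
command_gripper(.0,40); s=r.read_state(); print(s['grip_width'],s['contact_force'],s['torque'],s['eef_pos'])
snap('top','t1');snap('side','s1')
E
```

```text
[0.44880535 0.07317046 0.086     ]
0.18
False [ 1.15600586e-02 -1.85022011e-04 -8.61495286e-01]
0.010719920355236261 [-4.89453995 -0.2772913  30.20737269] [-0.01228012  1.07061894  0.2431503 ] [0.45106562 0.07318853 0.12439662]
```

```bash
python3 - <<'E'
from h import *
kx,ky=0.4488,0.0732
line([kx,ky,.127],.18,.05); s=r.read_state(); print(s['grip_width'],s['contact_force'],s['torque'],s['eef_pos'])
for a in np.linspace(.18,-.36,7)[1:]:
    line([kx,ky,.127],a,.03); s=r.read_state(); print(a,np.round(s['contact_force'],1),np.round(s['torque'],2))
command_gripper(.035); s=r.read_state(); print(s['contact_force'])
line([kx,ky,.24],-.36,.15)
r.reach([.40,-.19,.25],down(best([.40,-.19,.25],1.08)))
print(r.read_state()['time_s'])
a,_=snap('top','t2'); cv2.imwrite('pics/c7.png',cv2.resize(a[228:272,243:295,::-1],None,fx=12,fy=12,interpolation=cv2.INTER_CUBIC))
E
```

```text
0.010584984393831442 [-5.7695744  -1.7992945  25.22071868] [-0.29384643  0.55714369 -0.13849926] [0.45062564 0.07310191 0.13009736]
0.08999999999999998 [-5.1 -2.2 22. ] [-0.42  0.62 -0.12]
-2.7755575615628914e-17 [-2.5 -3.2 16.4] [-0.64  0.71 -0.12]
-0.09000000000000002 [-2.2 -3.8 26.2] [-0.85  0.89 -0.05]
-0.18000000000000005 [-1.3 -4.7 24.2] [-0.89 -0.2   0.02]
-0.2700000000000001 [-4.5 -4.2 24.7] [-0.5   1.72  0.28]
-0.36 [-5.3 -4.3 25.1] [-1.05  0.29  0.17]
[ 0.2887453   0.25054611 -0.7323871 ]
10.85
```

View pics/c7.png

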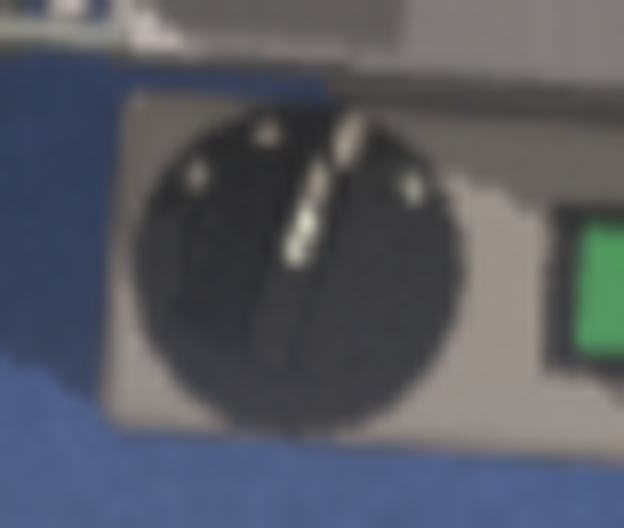

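View pics/t2.png

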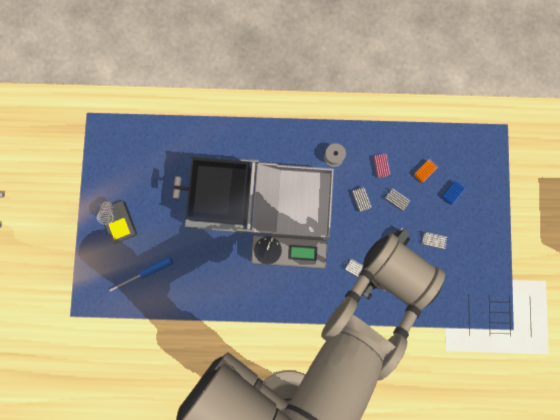

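```bash
cat >> h.py <<'E'
TY=-0.034; T=np.array([.597,.2047])
def det(fn=None):
    im,d=optics.get_image('top')
    if fn: cv2.imwrite('pics/'+fn+'.png',im[:,:,::-1])
    hsv=cv2.cvtColor(np.ascontiguousarray(im[:,:,::-1]),cv2.COLOR_BGR2HSV)
    m=((hsv[...,1]<70)&(hsv[...,2]>90)).astype(np.uint8)
    m[:,:340]=0; m[:150]=0; m[300:]=0; m[:,470:]=0
    m=cv2.morphologyEx(m,cv2.MORPH_CLOSE,np.ones((3,3)))
    n,l,st,c=cv2.connectedComponentsWithStats(m); out=[]
    for i in range(1,n):
        if st[i,4]<80: continue
        v,u=np.nonzero(l==i)
        q=np.array([atz('top',x,y,0.02)[:2] for x,y in zip(u,v)])
        rc=cv2.minAreaRect((q*1000).astype(np.float32)); bx=cv2.boxPoints(rc)
        e=max([bx[1]-bx[0],bx[2]-bx[1]],key=np.linalg.norm)
        out.append((round(rc[0][0]/1000,4),round(rc[0][1]/1000,4),round(float(np.arctan2(e[1],e[0])),3),int(max(rc[1])),int(min(rc[1])),int(st[i,4])))
    return out
def pick(x,y,p):
    psi=best([x,y,.03],p)
    go([x,y,.15],psi); command_gripper(.06,60)
    hit=line([x,y,.027],psi,.12,12)
    command_gripper(0.0,60); s=r.read_state(); print('pick',hit,round(s['grip_width'],4),np.round(s['contact_force'],1),np.round(s['eef_pos'],3))
    line([x,y,.27],psi,.25); print(' held',round(r.read_state()['grip_width'],4))
def put(tx,ty,z=.153):
    c,s=np.cos(TY),np.sin(TY); x,y=T+[c*tx-s*ty,s*tx+c*ty]
    psi=best([x,y,.27],TY); go([x,y,.27],psi); print(' at tote',round(r.read_state()['grip_width'],4))
    hit=line([x,y,z],psi,.15,12); command_gripper(.05); 
    print(' put',hit,np.round(r.read_state()['eef_pos'],3)); line([x,y,.27],psi,.25)
E
python3 - <<'E'
from h import *
pick(.401,-.188,1.08); put(.036,.027)
print(det('t3'),r.read_state()['time_s'])
E
```

```text
pick False 0.0327 [-0.5 -0.1  5. ] [ 0.401 -0.188  0.028]
 held 0.0329
 at tote 0.0329
 put True [0.633 0.23  0.167]
[(0.61, -0.1983, 0.346, 68, 40, 300), (0.6131, -0.3052, 0.899, 68, 41, 300), (0.4921, -0.3081, -0.645, 74, 29, 161), (0.4938, -0.4133, 1.38, 72, 39, 329), (0.3951, -0.3066, -0.351, 66, 40, 314)] 17.7333
```

View pics/t3.png

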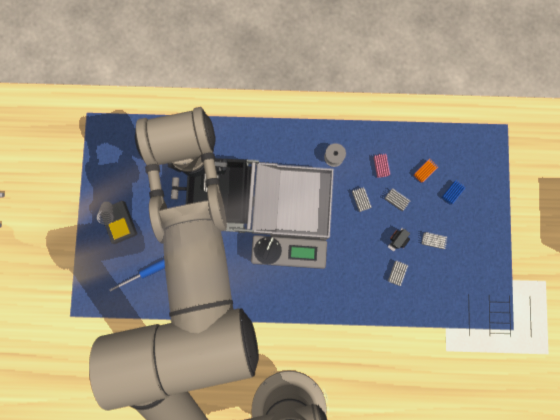

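```bash
python3 - <<'E'
from h import *
print(np.round(r.read_state()['contact_force'],1))
pick(.395,-.3066,-.351)
a,_=snap('top','t4'); cv2.imwrite('pics/c8.png',cv2.resize(a[150:240,165:265,::-1],None,fx=6,fy=6,interpolation=cv2.INTER_CUBIC))
print(r.read_state()['time_s'])
E
```

```text
[-0.2  0.6 -0.1]
pick False 0.0329 [-1.   0.8  5.9] [ 0.395 -0.307  0.028]
 held 0.0327
22.85
```

View pics/c8.png

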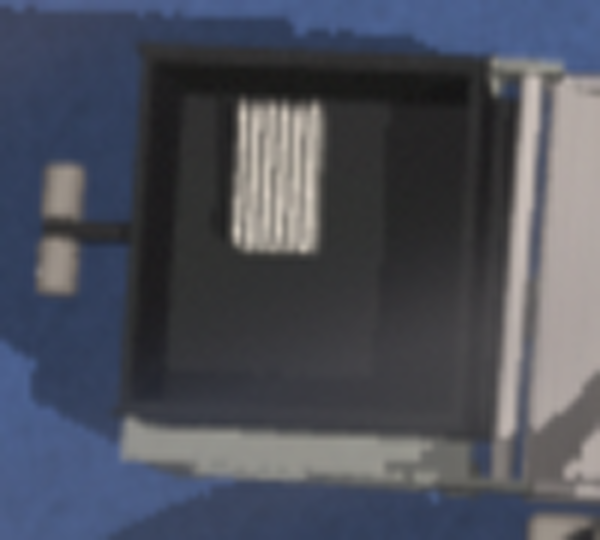

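```bash
sed -i 's/T=np.array(\[.597,.2047\])/T=np.array([.597,.2105])/' h.py; python3 - <<'E'
from h import *
put(-.035,-.004,.156)
print(det('t5'))
pick(.4938,-.4133,1.38)
a,_=snap('top','t6'); cv2.imwrite('pics/c9.png',cv2.resize(a[150:240,165:265,::-1],None,fx=6,fy=6,interpolation=cv2.INTER_CUBIC))
print(r.read_state()['time_s'])
E
```

```text
at tote 0.0327
 put False [0.562 0.208 0.157]
[(0.61, -0.1983, 0.346, 68, 40, 298), (0.6131, -0.3052, 0.899, 68, 41, 300), (0.4995, -0.3136, -0.645, 56, 29, 123), (0.4938, -0.4133, 1.38, 72, 39, 328)]
pick False 0.0327 [-0.3  0.2  5.8] [ 0.494 -0.414  0.028]
 held 0.0328
31.9083
```

View pics/c9.png

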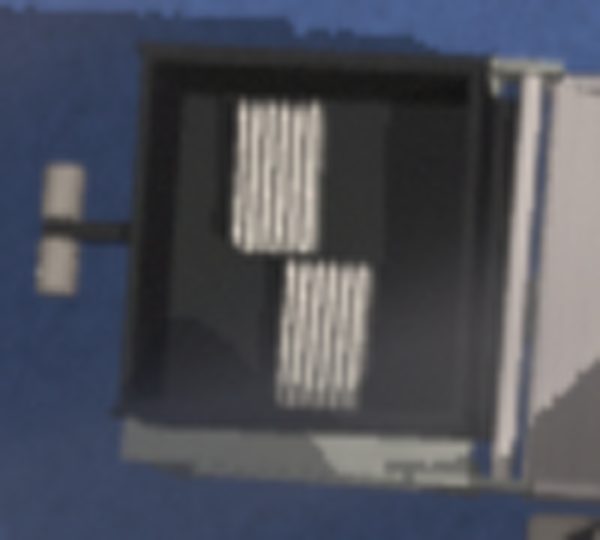

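```bash
python3 - <<'E'
from h import *
put(.034,-.022,.178)
print(det('t7'))
pick(.6131,-.3052,.899)
a,_=snap('top','t8'); cv2.imwrite('pics/c10.png',cv2.resize(a[150:240,165:265,::-1],None,fx=6,fy=6,interpolation=cv2.INTER_CUBIC))
print(r.read_state()['time_s'])
E
```

```text
at tote 0.0328
 put False [0.631 0.187 0.179]
[(0.6102, -0.1986, 0.366, 68, 40, 302), (0.6131, -0.3052, 0.899, 68, 41, 300), (0.4921, -0.3081, -0.645, 74, 29, 160)]
pick False 0.0334 [0.8 0.6 5.9] [ 0.614 -0.306  0.028]
 held 0.0332
40.5583
```

View pics/c10.png

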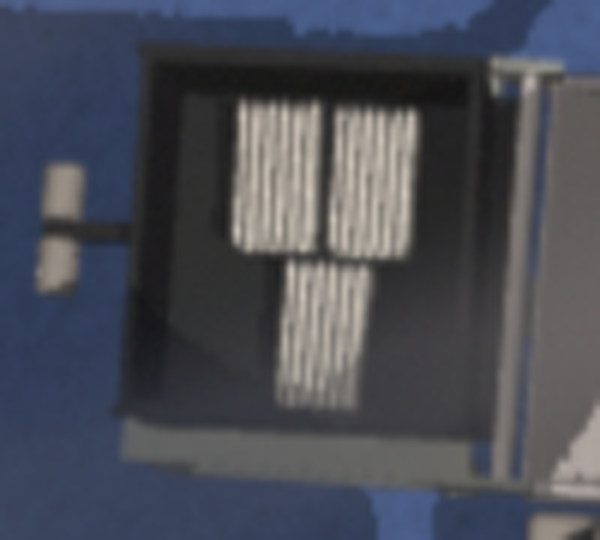

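View pics/t7.png

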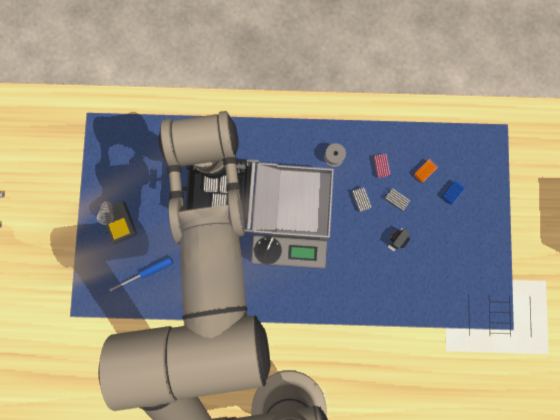

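```bash
python3 - <<'E'
from h import *
put(-.034,-.003,.181)
d=det('t9'); print(d)
s=min(d,key=lambda e:np.hypot(e[0]-.61,e[1]+.199))
pick(*s[:3]); 
a,_=snap('top','t10'); cv2.imwrite('pics/c11.png',cv2.resize(a[150:240,165:265,::-1],None,fx=6,fy=6,interpolation=cv2.INTER_CUBIC))
put(.034,-.002,.181)
s=r.read_state(); print(s['time_s'])
go([.40,-.1,.3],best([.4,-.1,.3],0))
a,_=snap('top','t11'); cv2.imwrite('pics/c12.png',cv2.resize(a[150:240,165:265,::-1],None,fx=6,fy=6,interpolation=cv2.INTER_CUBIC))
print(det())
E
```

```text
at tote 0.0331
 put False [0.563 0.209 0.182]
[(0.6102, -0.1986, 0.366, 68, 40, 300), (0.4995, -0.3136, -0.645, 56, 29, 120)]
pick False 0.0328 [0.2 0.1 6.6] [ 0.611 -0.199  0.028]
 held 0.0326
 at tote 0.0326
 put False [0.631 0.207 0.182]
51.65Traceback (most recent call last):
  File "<stdin>", line 11, in <module>
  File "h.py", line 42, in det
    q=np.array([atz('top',x,y,0.02)[:2] for x,y in zip(u,v)])
                ~~~^^^^^^^^^^^^^^^^
  File "h.py", line 12, in atz
    m=optics.camera_model(name); K,Rm,t=map(np.array,(m['K'],m['R'],m['t']))
ValueError: time passes only in moves, steps and waits
```

View pics/t11.png

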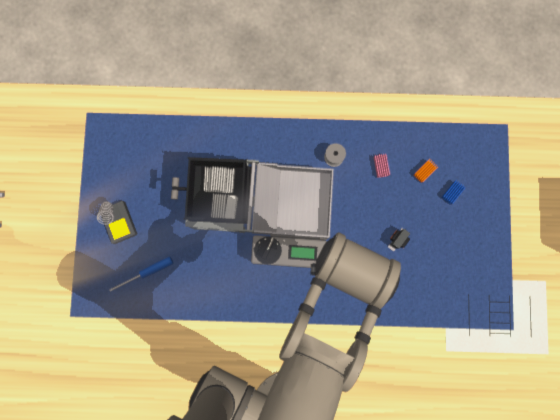

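View pics/c12.png

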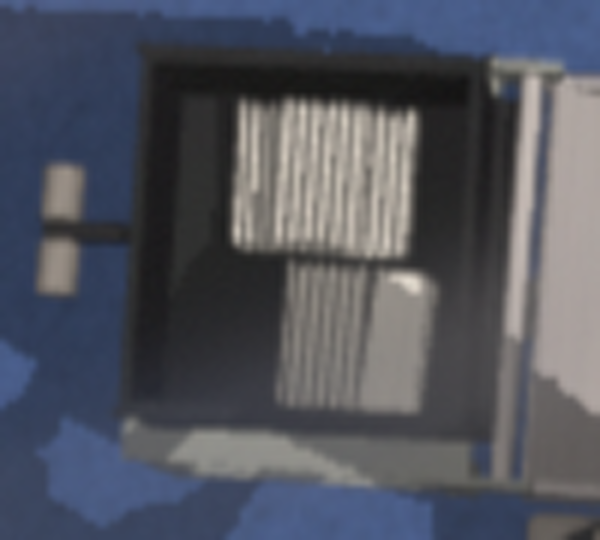

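```bash
python3 - <<'E'
import re
s=open('h.py').read()
s=s.replace("m=optics.camera_model(name); ","m=cam(name); ").replace("def snap(","_c={}\ndef cam(n):\n    if n not in _c: _c[n]=optics.camera_model(n)\n    return _c[n]\ndef snap(",1)
open('h.py','w').write(s)
E
python3 - <<'E'
from h import *
f3=lambda x,y,z:atz('top',x/6+165-.4,y/6+150-.4,z)
h=f3(60,229,.184); print(h, f3(64,162,.184)-f3(56,296,.184))
psi=best([h[0],h[1],.25],TY+np.pi/2); print(psi)
go([h[0],h[1],.27],psi); command_gripper(.08,50)
print(line([h[0],h[1],.177],psi,.1,8), r.read_state()['eef_pos'])
a,_=snap('top','t12');b,_=snap('side','s12')
x,y=map(int,proj('side',[h[0],h[1],.18])); cv2.imwrite('pics/c13.png',cv2.resize(b[y-50:y+40,x-50:x+80,::-1],None,fx=6,fy=6,interpolation=cv2.INTER_CUBIC))
E
```

```text
[0.60022491 0.31916693 0.184     ] [ 5.94769601e-02 -9.68364675e-05  0.00000000e+00]
-1.6047963267948966
False [0.60060596 0.3193229  0.17784818]
```

View pics/c13.png

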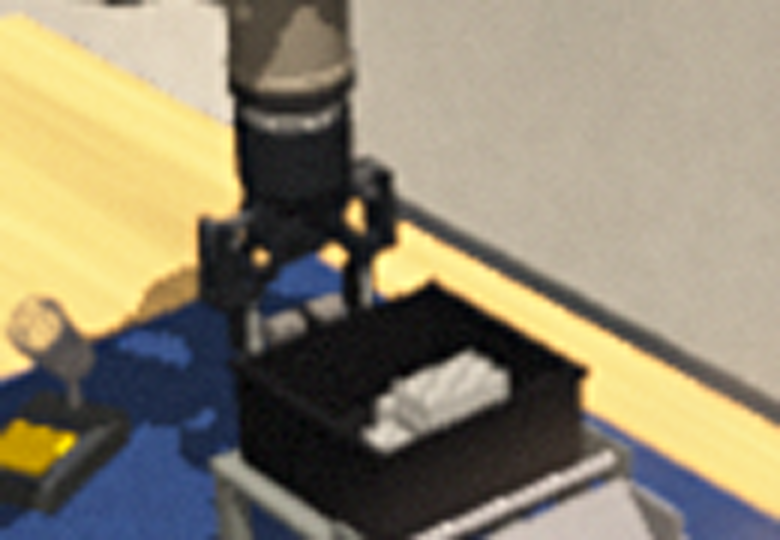

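```bash
python3 - <<'E'
from h import *
psi=TY-np.pi/2
command_gripper(0,60); s=r.read_state(); print(s['grip_width'],np.round(s['contact_force'],1),np.round(s['eef_pos'],4))
p=np.array(s['eef_pos']); 
yd=np.array([-np.sin(TY),np.cos(TY),0])
hit=line(p-yd*.014,psi,.02,8); s=r.read_state(); print(hit,np.round(s['contact_force'],1),np.round(s['eef_pos'],4),s['grip_width'])
a,_=snap('top','t13'); cv2.imwrite('pics/c14.png',cv2.resize(a[150:240,165:265,::-1],None,fx=6,fy=6,interpolation=cv2.INTER_CUBIC))
b,_=snap('side','s13')
x,y=map(int,proj('side',[.6,.2,.15])); cv2.imwrite('pics/c15.png',cv2.resize(b[y-45:y+45,x-60:x+70,::-1],None,fx=6,fy=6,interpolation=cv2.INTER_CUBIC))
E
```

```text
0.054857863237646715 [-0.5  0.9  4.2] [0.6006 0.3194 0.1779]
True [1.2 0.7 2.5] [0.6005 0.3119 0.178 ] 0.05473593929843018
```

View pics/c15.png

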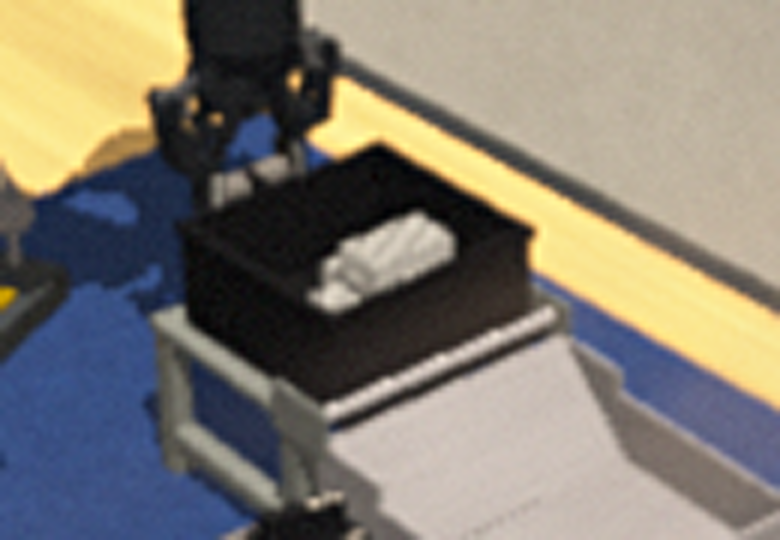

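View pics/c14.png

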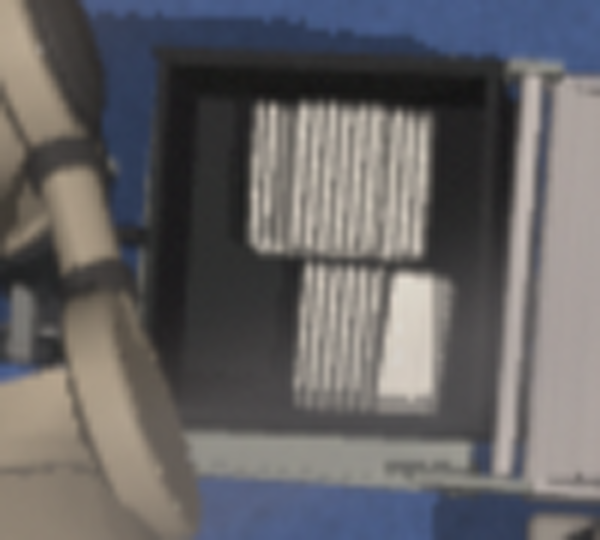

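```bash
cat > tip.py <<'E'
from h import *
import json,os
psi=TY-np.pi/2; yd=np.array([-np.sin(TY),np.cos(TY),0]); zz=np.array([0,0,1.])
phi0=np.arctan2(.0485,.189); r0=np.hypot(.0485,.189)
P0=np.array([.6005,.3119,.178]); B=P0-yd*.189-zz*.0485
def pt(th,extra=.0015): return B+(r0+extra*min(1,abs(th)/.2))*(yd*np.cos(phi0+th)+zz*np.sin(phi0+th))
def sweep(a,b,step=.1,speed=.1,mf=25,extra=.0015,verbose=3):
    n=max(1,int(round(abs(b-a)/step)))
    for i,th in enumerate(np.linspace(a,b,n+1)[1:]):
        hit=line(pt(th,extra),psi,speed,mf); s=r.read_state()
        if i%verbose==verbose-1 or hit: print(round(th,2),hit,np.round(s['contact_force'],1),round(s['grip_width'],4),np.round(np.array(s['eef_pos'])-pt(th,extra),4))
        if hit: return th
    return None
E
python3 - <<'E'
from tip import *
for th in np.linspace(0,2.5,11): 
    if r.solve_ik(pt(th),down(psi)) is None: print('no ik',th)
sweep(0,.5)
b,_=snap('side','s14'); x,y=map(int,proj('side',[.6,.2,.15])); cv2.imwrite('pics/c16.png',cv2.resize(b[y-60:y+40,x-60:x+70,::-1],None,fx=6,fy=6,interpolation=cv2.INTER_CUBIC))
E
```

```text
no ik 1.75
0.3 False [-1.4 -0.5 -2.9] 0.0549 [ 0.0001 -0.0003  0.0008]
```

View pics/c16.png

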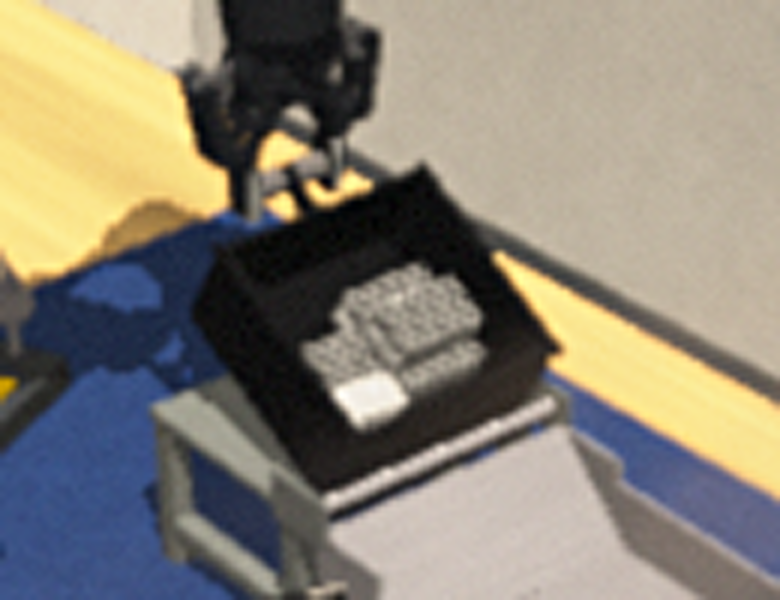

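```bash
python3 - <<'E'
from tip import *
print(np.round(r.read_state()['joint_positions'],2))
for th in np.arange(.6,2.55,.15):
    q=r.solve_ik(pt(th),down(psi)); print(round(th,2),np.round(pt(th),3),None if q is None else np.round(q,2))
E
```

```text
[ 0.3   0.59  1.11  0.    1.45 -2.81]
0.6 [0.598 0.253 0.277] [ 0.28  0.57  1.1   0.    1.47 -2.83]
0.75 [0.598 0.229 0.295] [ 0.25  0.54  1.1   0.    1.5  -2.86]
0.9 [0.597 0.203 0.309] [ 0.21  0.51  1.11  0.    1.52 -2.9 ]
1.05 [0.596 0.175 0.319] [ 0.16  0.49  1.12  0.    1.53 -2.94]
1.2 [0.595 0.146 0.325] [ 0.12  0.47  1.14  0.    1.53 -2.99]
1.35 [0.594 0.117 0.326] [ 0.07  0.46  1.16  0.    1.53 -3.04]
1.5 [0.593 0.088 0.323] [ 0.02  0.45  1.18  0.    1.51 -3.09]
1.65 [0.592 0.059 0.315] None
1.8 [0.591 0.032 0.304] [-0.08  0.44  1.24 -0.    1.46  3.1 ]
1.95 [0.59  0.007 0.288] [-0.12  0.44  1.28 -0.    1.42  3.06]
2.1 [ 0.589 -0.015  0.269] [-0.16  0.45  1.32 -0.    1.37  3.02]
2.25 [ 0.589 -0.035  0.247] [-0.19  0.47  1.35 -0.    1.32  2.99]
2.4 [ 0.588 -0.05   0.222] [-0.22  0.49  1.39 -0.    1.26  2.96]
```

```bash
python3 - <<'E'
from tip import *
sweep(.5,0)
s=r.read_state(); print(np.round(s['contact_force'],1),np.round(s['eef_pos'],4))
p=P0.copy(); 
command_gripper(.08); line(p+[0,0,.08],psi,.15)
ps=psi+np.pi; go(p+[0,0,.08],ps); print(np.round(r.read_state()['joint_positions'],2))
a,_=snap('top','t15'); b,_=snap('side','s15'); cv2.imwrite('pics/c17.png',cv2.resize(a[150:240,165:265,::-1],None,fx=6,fy=6,interpolation=cv2.INTER_CUBIC))
x,y=map(int,proj('side',[.6,.2,.15])); cv2.imwrite('pics/c18.png',cv2.resize(b[y-60:y+40,x-60:x+70,::-1],None,fx=6,fy=6,interpolation=cv2.INTER_CUBIC))
E
sed -i 's#^psi=TY-np.pi/2#psi=TY+np.pi/2#' tip.py
```

```text
0.2 False [-0.2  0.  -2.3] 0.0547 [-0.0002  0.0002 -0.0009]
[ 0.9  4.3 -0.4] [0.6007 0.3123 0.1783]
[0.37 0.63 1.04 0.   1.47 0.4 ]
```

View pics/c18.png

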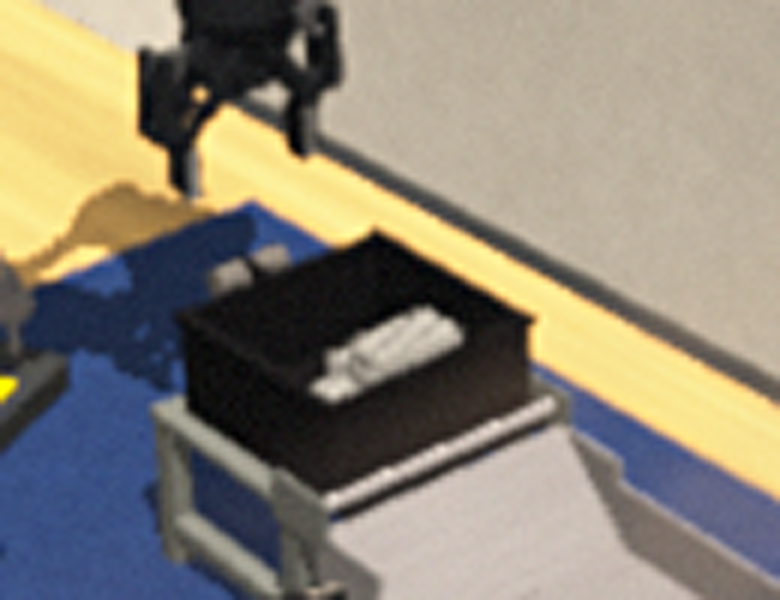

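View pics/c17.png

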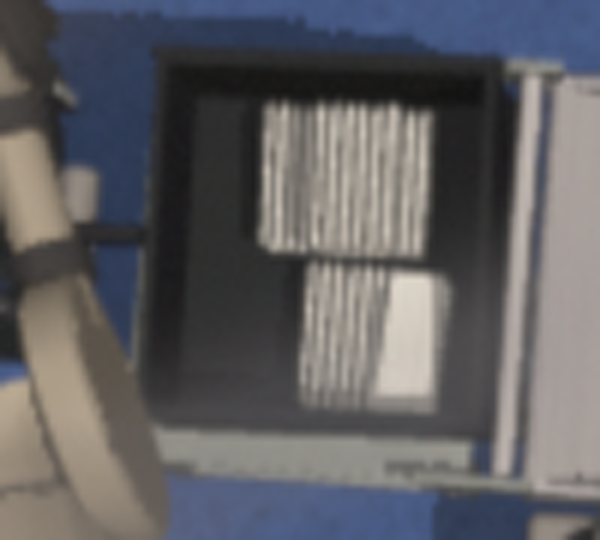

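Tote is standing again with its toe under the bar. I'll regrasp with the wrist flipped and tip it.

```bash
python3 - <<'E'
from tip import *
print([th for th in np.arange(0,2.6,.1) if r.solve_ik(pt(th),down(psi)) is None])
print(line(P0,psi,.1,8)); command_gripper(0,60); s=r.read_state(); print(round(s['grip_width'],4),np.round(s['contact_force'],1),s['time_s'])
sweep(0,1.5,verbose=5)
b,_=snap('side','s16'); x,y=map(int,proj('side',[.6,.1,.17])); cv2.imwrite('pics/c19.png',cv2.resize(b[y-60:y+40,x-60:x+70,::-1],None,fx=6,fy=6,interpolation=cv2.INTER_CUBIC))
E
```

```text
[]
False
0.0552 [-0.5 -0.4  6. ] 66.0833
0.5 False [-0.4  0.3 -2.8] 0.0549 [ 0.0001 -0.0004  0.0007]
1.0 False [-0.7 -1.3 -3.9] 0.0548 [ 0.     -0.0006  0.0003]
1.5 False [-0.   0.5 -5.3] 0.0551 [ 0.0001 -0.0005  0.0002]
```

View pics/c19.png

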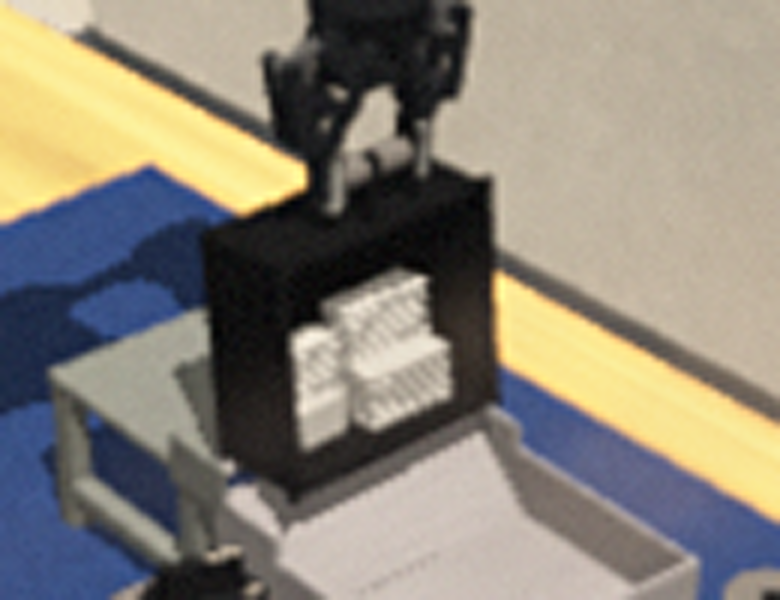

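```bash
python3 - <<'E'
from tip import *
print(sweep(1.5,2.45,step=.05,speed=.08,mf=15,verbose=2))
r.hold(.5); s=r.read_state(); print(np.round(s['contact_force'],1),np.round(s['eef_pos'],4),s['time_s'])
b,_=snap('side','s17'); x,y=map(int,proj('side',[.6,.0,.15])); cv2.imwrite('pics/c20.png',cv2.resize(b[y-60:y+40,x-60:x+70,::-1],None,fx=6,fy=6,interpolation=cv2.INTER_CUBIC))
snap('top','t17')
E
```

```text
1.6 False [ 1.3  0.1 -1.4] 0.0547 [ 0.0001 -0.0005  0.0001]
1.7 False [ 2.4 -0.1 -0.7] 0.0548 [ 0.0001 -0.0006  0.0001]
1.8 False [ 1.9 -1.8  1.9] 0.0545 [ 0.0001 -0.0007  0.    ]
1.9 False [ 1.3 -2.7  3.2] 0.0548 [ 0.0001 -0.0011 -0.0003]
2.0 False [ 0.5 -4.6  4. ] 0.0547 [ 0.     -0.0012 -0.0005]
2.1 False [ 1.  -5.4  4. ] 0.0546 [-0.0001 -0.0012 -0.0007]
2.2 False [-0.2 -5.5  4.4] 0.0552 [-0.0003 -0.0013 -0.001 ]
2.3 False [ 1.4 -5.5  3.2] 0.0549 [-0.0003 -0.0012 -0.0013]
2.4 True [ 0.5 -2.9  2. ] 0.0549 [ 0.0003 -0.0033 -0.0004]
2.4000000000000004
[ 1.  -0.4  0.5] [ 0.589  -0.0528  0.2236] 76.7583
```

View pics/c20.png

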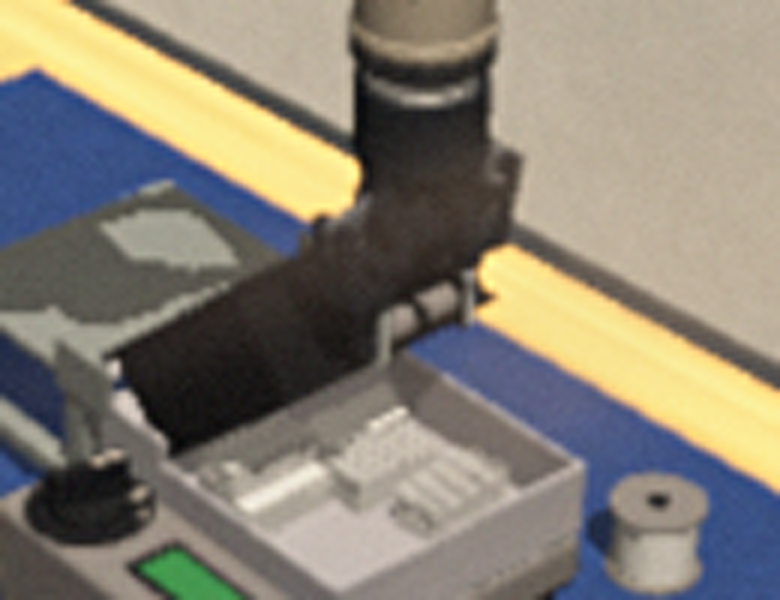

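View pics/t17.png

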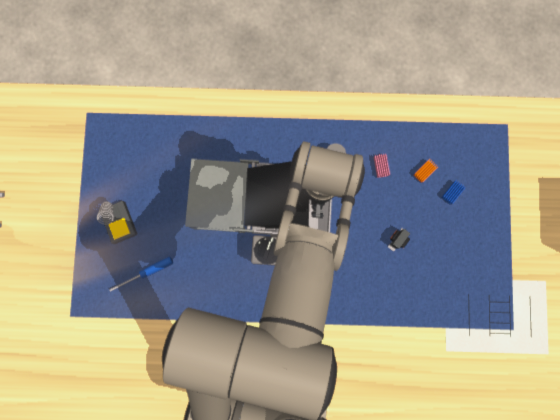

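```bash
python3 - <<'E'
from tip import *
r.hold(.5)
print(sweep(2.4,1.75,step=.05,speed=.06,mf=20,verbose=4))
b,_=snap('side','s18'); x,y=map(int,proj('side',[.6,.0,.15])); cv2.imwrite('pics/c21.png',cv2.resize(b[y-60:y+40,x-60:x+70,::-1],None,fx=6,fy=6,interpolation=cv2.INTER_CUBIC))
E
```

```text
2.2 False [-2.7 -6.9  5.3] 0.0553 [-0.0001 -0.0015  0.0016]
2.0 False [-2.8 -5.   6.2] 0.0549 [-0.0001 -0.001   0.0014]
1.8 False [-2.6 -4.2  6.4] 0.0546 [-0.0001 -0.0004  0.0009]
None
```

View pics/c21.png

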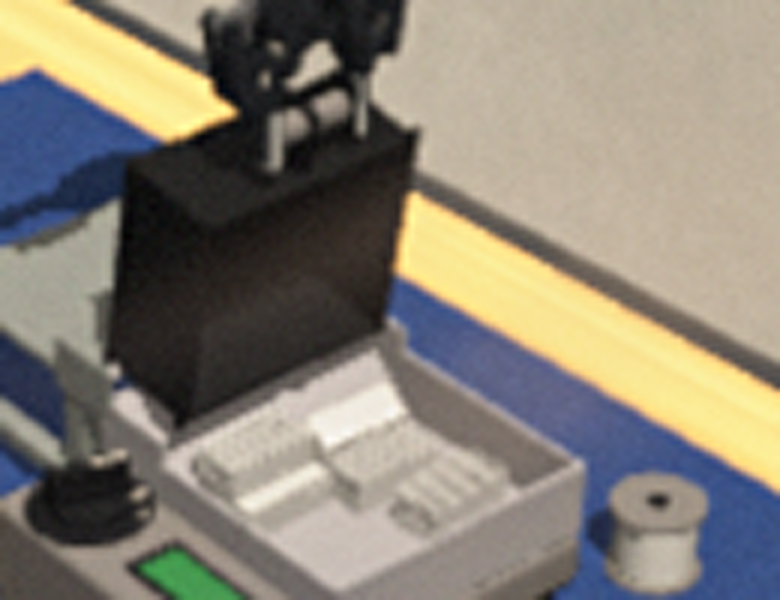

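```bash
python3 - <<'E'
from tip import *
print(sweep(1.75,.35,step=.1,speed=.08,mf=20,extra=.003,verbose=4))
print(sweep(.35,.0,step=.05,speed=.05,mf=12,extra=.003,verbose=2))
s=r.read_state(); print(np.round(s['contact_force'],1),np.round(s['eef_pos'],4),s['time_s'])
b,_=snap('side','s19'); x,y=map(int,proj('side',[.6,.1,.15])); cv2.imwrite('pics/c22.png',cv2.resize(b[y-50:y+50,x-65:x+65,::-1],None,fx=6,fy=6,interpolation=cv2.INTER_CUBIC))
E
```

```text
1.35 False [ 0.7  0.4 -1.2] 0.0547 [-0.      0.0006 -0.    ]
0.95 False [-4.1  5.8 18.6] 0.0545 [-0.0001  0.0021  0.0044]
0.55 False [ 0.2 -0.4 -2.2] 0.0548 [-0.0002 -0.0001 -0.0014]
None
0.25 False [-0.1 -0.  -2. ] 0.055 [-0.0001  0.0001 -0.0004]
0.15 False [ 1.  -0.7 -1. ] 0.0549 [-0.0001 -0.     -0.0005]
0.05 False [ 0.2 -0.1 -0.7] 0.0545 [-0.0002 -0.0001 -0.0005]
0.0 True [-0.8  0.2  5. ] 0.0552 [0.0005 0.0006 0.0011]
0.0
[-0.8  0.2  5. ] [0.601  0.3125 0.1791] 89.4917
```

View pics/c22.png

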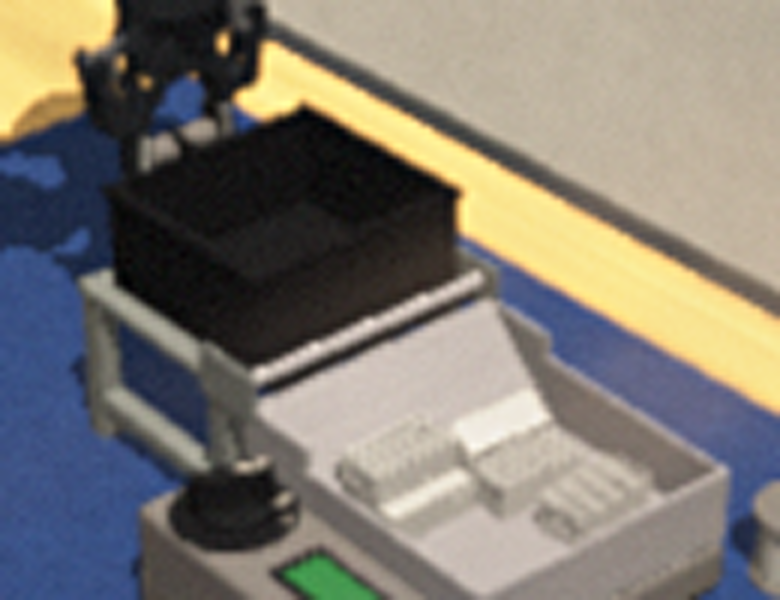

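```bash
python3 - <<'E'
from tip import *
p=np.array(r.read_state()['eef_pos'])
command_gripper(.08); line(p+[0,0,.1],psi,.12)
go([.45,.42,.30],psi); r.movej([1.161,0.342,1.524,0,1.275,-.146])
a,d=snap('top','t20'); cv2.imwrite('pics/c23.png',cv2.resize(a[145:275,160:345,::-1],None,fx=4,fy=4,interpolation=cv2.INTER_CUBIC)); snap('side','s20')
f=lambda x,y,z:atz('top',x,y,z)
for v,u in[(187,220),(172,192)]: print(np.round(world('top',u,v,d[v,u]),3))
v,u=np.mgrid[155:240,180:255]; W=world('top',u,v,d[v,u]).reshape(-1,3); s=W[(W[:,2]>.183)&(W[:,2]<.2)]
print(len(s),s.min(0),s.max(0)); print(r.read_state()['time_s'])
E
```

```text
[0.616 0.209 0.121]
[0.645 0.277 0.179]
642 [0.51572488 0.12891557 0.18309898] [0.6826794  0.29429462 0.19512679]
93.025
```

View pics/c23.png

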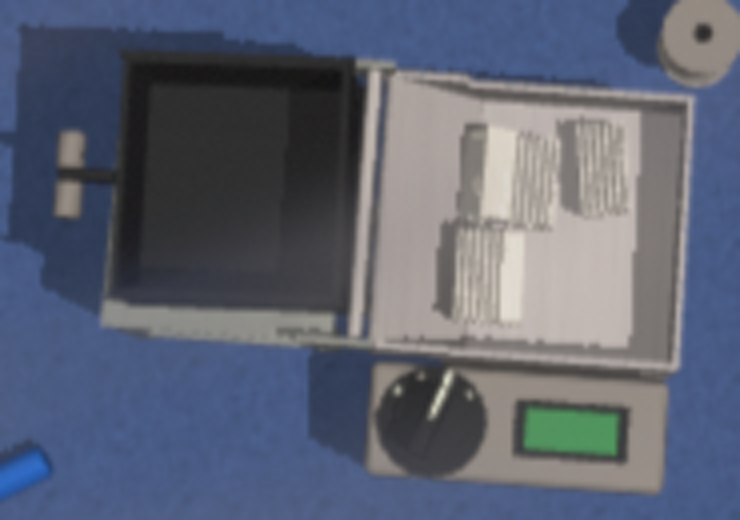

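View pics/t20.png

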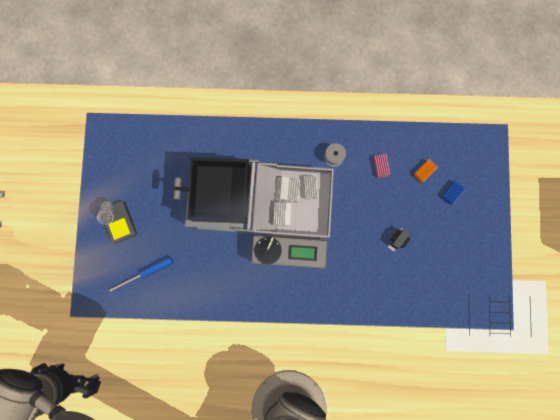

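```bash
python3 - <<'E'
from h import *
r.hold(.5); r.finish_job()
E
```

```text
the job is handed in; nothing more can be done
```

I finished the job and handed it in after about 94 s of robot time; no verdict was reported.

**What I did:**
- I turned the selector from about 0.68 to the long white bar mark while the pan was empty.
- I loaded all five grey heat sinks into the tote, leaving the pink, orange and blue look-alikes alone.
- I tipped the tote about 2.4 rad over the stop bar until it touched the sloping back. I then swung it back upright, let go and moved the arm clear.

**Last checks (top view, plus the side view just before letting go):**
- All five sinks are in the pan; some lie on their sides.
- The tote is empty and level on its shelf, with its front wall at the bar. It is within about 2–3 mm of where it started.
- The selector line points at the bar mark.
- The transformer, solder reel, iron stand, screwdriver and look-alikes show no visible movement.

**What went wrong or disagreed:**
- **Tote shift:** placing the first sink pushed the tote about 6 mm back from the bar. I pushed it back by its handle before tipping.
- **First tip stopped:** my first grasp of the handle would have passed the last joint's limit partway through the tip. I had raised the tote 0.5 rad by then, so I set it back down and regripped with the wrist turned half round. The sinks stayed in the tote.
- **Forces:** I saw about 25–30 N on the wrist while turning the knob, because the fingertips pressed on its disc. There was also a brief 19 N reading while the tote swung back. Both are below the 40 N and 120 N limits.

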